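# Stack the printed bins on the dock

### The arm

A 6-joint arm with a two-finger parallel gripper is mounted at the origin on the work surface. World frame = base frame: x ahead of the robot, y to its left, z up, the work surface at z = 0. Lengths are in m, angles in rad, forces in N, time in s.
With the tool pointing down it reaches from about 0.3 to 0.875 m from the base axis. Payload 6.4 kg.
Tool frame: the origin (TCP) lies midway between the tips of the shut fingers; the grasp point (between the pads) lies ctrl.grip_depth behind it (ctrl.grip_depth is the distance from the TCP to the grasp point, in m); x points along the fingers, y is the direction in which the jaws open and shut, and the axes are right-handed (so a half turn about x gives the same grasp; the last joint's range is limited). The gripper opens to 85 mm and grips with 20 to 120 N. Pads are 22 mm wide; open, the fingers measure 114 mm over their backs; the gripper's body (76 mm by 85 mm) begins 54 mm behind the grasp point. The pads swing forward as they close: fully open they stand 13 mm farther back than shut.
Start: joints at [-1.543, 0.181, 1.607, -0, 1.354, -0.206], TCP at [0.133, -0.559, 0.231] pointing down, gripper open.
Joint ranges: [-2.99, 2.99], [-0.89, 2.07], [0.3, 2.58], [-1.14, 4.28], [0, 2.63], [-3.12, 3.12]. Speed limits (rad/s): [2.57, 2.57, 3.01, 3.14, 3.14, 3.14].

### API

Orientations are given as a unit quaternion [w, x, y, z].
In Python, from bench import ctrl gives the robot as it stands.
- The arm moves only by the tool carry_out, never from a script. Its argument "motion" is one flat list of numbers, 7 for each row, row after row: the turn, a rotation vector about the tool's x, y, z in degrees, then the shift along the tool's x, y, z in m, then the gripper's target within -1 to 1 (shut at 1, half-way at 0, fully open at -1). A call has 1 to 10 rows; each row shifts and turns the pose as measured when the row begins, along the tool's axes as they then stand; what a row does not reach is not made up. A row lasts 1/10 s, in which the tool goes at most 50 mm and 8.59 degrees, less where a joint would pass 70% of its speed; a pose out of reach is approached as far as the arm can. A call with a gripper value outside its range is refused whole. The fingers move at their own pace and stop on an object; the grip force is fixed at half the most. Time passes only in rows, so rows that do not move let the fingers close. It gives the time, the measured TCP pose, the force and the opening at its end, in the units of the state.
- ctrl.get_obs(): the state, without advancing time (a new reading comes with each control period).
- ctrl.camera(name): name is "scene" or "top" or "wrist"; returns the picture (420x560x3 uint8, blue, green, red); there is no depth.
- ctrl.camera_params(name): a dict with "mtx" (3x3 intrinsics, pixels), "pose" (4x4, takes a point from camera to world coordinates); the wrist camera has in their place "hand_eye" (4x4, takes a point from camera to tool coordinates, whose origin is the TCP and whose axes are the tool frame's). Camera axes: x right, y down, z forward; pixel columns grow to the right and rows downward; lengths in m; the calibration is good to about 2 mm. The wrist camera is an equidistant fisheye: a pixel r from the principal point sees the ray r / f radians off the axis. A picture is of the moment at which its call begins: read the wrist's pose just before it. camera_params takes no time and is no camera call.
- ctrl.hand_in(): hands the job in, once; it reports no verdict.
Trained networks look in the newest picture that a camera, given by its name, has taken for a name from the list of things; names that differ only in an ending like _2 or _b are one class to them, and where a whole thing is asked for, a point or a joint stands for the part that bears it (a point fixed in the world has none). Each returns a list of dicts, best first, with "conf" (0 to 1); they miss things now and then, are a little off and sometimes report something else, mostly with a low value. They report only what shows in the picture. A call takes as long as a camera call. They do not tell look-alikes from the thing itself.
- ctrl.boxes_of(camera, thing): "point" ([x, y, z] in m, in the coordinates of the camera as it stood for that picture, good to about 4 mm: the middle of the surface that is visible of it).
- ctrl.trace(camera, thing): "pixels" (420x560 bool, what is visible of it).
- ctrl.landmark_of(camera, thing): "point" ([x, y, z] in m, in the coordinates of the camera as it stood for that picture, good to about 4 mm: a listed point, or the origin of a listed thing).
The state is a dict: "time_s": time; "q": joint angles; "dq": joint speeds; "joint_efforts": joint torques, N m; "eef_pos": TCP position; "eef_rot": TCP orientation; "wrist_force": force on the tool from outside, world axes, zero at the start; "torque": the same for the moment, N m; "opening": opening from 0.0 (shut) to 1.0 (fully open).
Only numpy, scipy, OpenCV 4.12 (cv2) and the standard library are available. Lean on these libraries where they do the work, as an engineer would, in place of code of your own. Each camera call takes 0.05 s, during which the arm holds its last target. There are 200 camera calls.

### The job

Build the stack of printed bins on the grey dock tray: the deep bin flat inside the tray's lips (either way round), the middle bin on it, the shallow bin on that, and the lid on top. Turn each bin half round from the bin below, its front over the other's back, so that its feet sit in the shallow dips of the rim and the bins stack instead of nesting; everything must sit level and fully home. Leave the octopus and the scraper where they are.

Things in the scene. Friction and masses are not known exactly. Their poses are not given: they have to be found in the camera images.
- dock: grey tray fixed to the bench, 134 x 96 mm, 11 mm tall: floor 4 mm thick, lips 5 mm thick; inside the lips 124 x 86 mm. Origin: centre of the underside; x along its length, symmetrical end for end.
- deep_bin: blue open bin 56 mm tall, no divider. Origin: centre of underside; z up, x lengthwise to its front. Lower part 68 x 46 mm (x, y); top 16 mm a wider rim band 92 x 64 mm, 4 mm walls: grip its sides across y, unbroken for |x| < 11. Band: FRONT (+x) has an opening 40 wide, 16 deep; BACK only a 4 mm dip; each long side a gap 28 wide, 16 deep at x = -25 and a 4 mm dip at x = +25.
- middle_bin: blue bin like the deep one (same plan, band, gaps and axes) but 44 mm tall, one divider across. All bins have 3 feet, 5 mm thick, flush with the underside: one at the front (to x = +54, 28 wide), one each side (at x = -25, 12 wide, to y = +-36). Turned 180 degrees on the deep bin, feet in its dips, its origin is 52 mm above that bin's; same way round it nests, about 12 mm lower: wrong.
- shallow_bin: blue bin like the deep one (same plan, band, gaps, feet and axes) but 34 mm tall, two dividers across (three compartments). Turned 180 degrees on the middle bin, feet in its dips, its origin is 40 mm above that bin's; same way round it nests, about 12 mm lower: wrong. A bin drops into the dips from up to 8 mm off lengthwise, 5 mm across.
- lid: blue lid, right side up: plug 70 x 46 x 6 mm at the bottom, on it a plate 92 x 64 x 4 mm, on top a grip bar 44 long (x), 14 thick (y), from z = 10 to 36 mm. Origin: centre of the plug's underside; x lengthwise. Goes on either way round, plug inside the bin, plate on the rim: on the shallow bin its origin is 28 mm above that bin's.
- octopus: bystander: printed blue octopus, about 120 mm across the arms, 71 mm tall, loose. Origin: centre of its underside. Must not be disturbed.
- scraper: bystander: scraper (flat spatula), 200 mm long, lying loose on the bench, x along its length. Must not be disturbed.
Mind the look-alikes: they are no part of the job. What is shaped like the deep_bin but brown is not meant.

How it is judged:
By the outcome, as a careful person would: the job done as asked, in the order asked, and still so for the second after the job is handed in, with the robot touching nothing.
It also fails if it takes over 125 s, if anything falls off the work surface, if the arm or the gripper's body presses on something with over 40 N, if the wrist force passes 120 N, or if a joint passes its speed limit or range.

## Working session

There is one attempt and no reset: what is moved stays moved. The work goes in short steps, Python scripts to look and compute and a tool call to move; the robot and the scene stay as the last step left them, time stands still between calls to the robot, and variables do not carry over. Pictures are saved under pics/ and viewed, about 12 in all and at most 16, crops included, and the job is handed in when it is done.

Besides the shell and the picture viewer there is one more tool, called after ">>>" in YAML: its name, and indented under it one key for each argument. carry_out: Moves the arm, as the interface text tells. Its arguments: {"type":"object","properties":{"motion":{"type":"array"}},"required":["motion"]}

```bash
ls; mkdir -p pics; cat > h.py <<'E'
import numpy as np, cv2
from bench import ctrl
from scipy.spatial.transform import Rotation as R
def pose():
    o=ctrl.get_obs(); T=np.eye(4); q=o["eef_rot"]; T[:3,:3]=R.from_quat([q[1],q[2],q[3],q[0]]).as_matrix(); T[:3,3]=o["eef_pos"]; return T
def camT(n,T=None):
    p=ctrl.camera_params(n)
    return np.array(p["pose"]) if n!="wrist" else (pose() if T is None else T)@np.array(p["hand_eye"])
def w(C,p): return (C[:3,:3]@np.array(p)+C[:3,3])
def proj(n,C,P):
    m=np.array(ctrl.camera_params(n)["mtx"]); c=C[:3,:3].T@(np.array(P)-C[:3,3])
    if n=="wrist":
        r=np.hypot(c[0],c[1]); th=np.arctan2(r,c[2]); return np.array([m[0,2]+m[0,0]*th*c[0]/r, m[1,2]+m[1,1]*th*c[1]/r])
    return (m@(c/c[2]))[:2]
def ray(n,C,uv,z):
    "world point at height z seen at pixel uv"
    m=np.array(ctrl.camera_params(n)["mtx"]); d=np.array([(uv[0]-m[0,2])/m[0,0],(uv[1]-m[1,2])/m[1,1]])
    if n=="wrist":
        r=np.hypot(*d)+1e-12; c=np.array([*(d/r*np.sin(r)),np.cos(r)])
    else: c=np.array([*d,1])
    v=C[:3,:3]@c; return C[:3,3]+v*(z-C[2,3])/v[2]
E
cat > a.py <<'E'
from h import *
o=ctrl.get_obs(); print(o["time_s"],o["eef_pos"],o["eef_rot"],o["opening"],ctrl.grip_depth); print(pose().round(3))
ims=[]
for n in ["scene","top"]:
    im=ctrl.camera(n); cv2.imwrite(f"pics/{n}0.png",im); C=camT(n); print(n,C[:3,3].round(3))
    for t in ["dock","deep_bin","middle_bin","shallow_bin","lid","octopus","scraper"]:
        for f in [ctrl.landmark_of]:
            for d in f(n,t)[:4]:
                P=w(C,d["point"]); print(t,round(d["conf"],2),P.round(3),proj(n,C,P).round(0))
print(ctrl.get_obs()["time_s"])
E
python3 a.py
```

```text
pics
0.0 [ 0.13320574 -0.55877276  0.23037432] [ 0.08182147  0.70233756  0.08309259 -0.70222705] 1.0000473175715914 0.0187
[[-0.     0.232 -0.973  0.133]
 [ 0.002 -0.973 -0.232 -0.559]
 [-1.    -0.002 -0.     0.23 ]
 [ 0.     0.     0.     1.   ]]
scene [ 1.209 -0.188  0.596]
dock 0.86 [0.426 0.327 0.002] [407. 180.]
deep_bin 0.91 [ 0.34  -0.027  0.005] [262. 181.]
deep_bin 0.69 [ 0.298  0.177 -0.002] [333. 164.]
deep_bin 0.56 [ 0.441  0.103 -0.001] [324. 198.]
middle_bin 0.85 [ 0.384 -0.324 -0.004] [139. 213.]
shallow_bin 0.73 [ 0.466 -0.107 -0.   ] [239. 218.]
lid 0.76 [ 0.664  0.064 -0.001] [342. 266.]
octopus 0.74 [ 0.652 -0.141  0.   ] [237. 281.]
scraper 0.83 [ 0.622  0.339 -0.002] [455. 230.]
top [0.405 0.015 0.808]
dock 0.65 [ 0.422  0.325 -0.002] [139. 244.]
deep_bin 0.8 [ 0.3    0.18  -0.001] [204. 305.]
deep_bin 0.73 [0.444 0.103 0.004] [244. 236.]
middle_bin 0.64 [ 0.382 -0.327  0.   ] [452. 272.]
lid 0.88 [0.664 0.067 0.001] [265. 134.]
octopus 0.76 [ 0.656 -0.141  0.001] [362. 140.]
scraper 0.58 [0.623 0.338 0.003] [138. 149.]
0.8
```

View pics/top0.png

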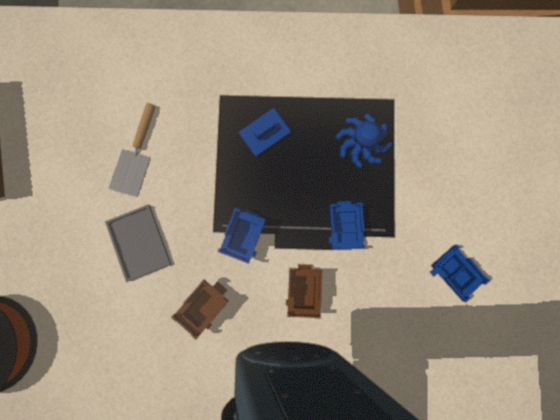

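View pics/scene0.png

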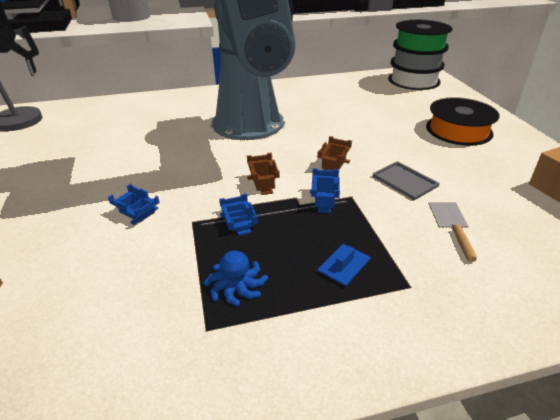

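Blue deep bin: top image (242,235), scene image (325,190). The brown look-alikes at (203,308) and (305,291) in the top image are not wanted. The other parts in the top image:

| Part | Pixel |
|---|---|
| Shallow bin | (347,225) |
| Middle bin | (460,272) |
| Lid | (265,132) |
| Dock | (140,243) |
| Octopus | (365,138) |
| Scraper | (135,150) |

Next I'll fit yaws with silhouettes.

```bash
cat > fit.py <<'E'
from h import *
from scipy.optimize import minimize
def box(x0,x1,y0,y1,z0,z1): return [np.array([[x,y,z] for x in(x0,x1) for y in(y0,y1) for z in(z0,z1)])]
def model(t):
    if t=="lid": return box(-35,35,-23,23,0,6)+box(-46,46,-32,32,6,10)+box(-22,22,-7,7,10,36)
    if t=="dock": return box(-67,67,-48,48,0,11)
    h={"deep_bin":56,"middle_bin":44,"shallow_bin":34}[t]
    b=box(-34,34,-23,23,0,h-14)+box(20,54,-14,14,0,5)+box(-31,-19,-36,36,0,5)
    b+=box(-46,-42,-32,32,h-16,h-4)
    for s in(-1,1):
        ys=sorted((s*28,s*32)); b+=box(-46,-39,*ys,h-16,h)+box(-11,46,*ys,h-16,h-4)+box(-11,11,*ys,h-16,h)
        yf=sorted((s*20,s*32)); b+=box(42,46,*yf,h-16,h)+box(-42,42,*sorted((s*22,s*30)),h-17,h-13)
    b+=box(-44,44,-23,23,h-17,h-13)
    return b
def sil(n,C,t,p,z0=0):
    m=np.zeros((420,560),np.uint8); c,s=np.cos(p[2]),np.sin(p[2]); Rz=np.array([[c,-s,0],[s,c,0],[0,0,1]])
    for b in model(t):
        P=b/1000@Rz.T+[p[0],p[1],z0]; uv=np.array([proj(n,C,q) for q in P])
        cv2.fillConvexPoly(m,cv2.convexHull((uv*8).round().astype(np.int32)),1,cv2.LINE_8,3)
    return m>0
def fit(t,views,p0,yaws,z0=0):
    "views: (cam,C,mask)"
    def cost(p):
        v=0
        for n,C,M in views:
            S=sil(n,C,t,p,z0); v+=1-(S&M).sum()/max((S|M).sum(),1)
        return v/len(views)
    res=[]
    for y in yaws:
        r=minimize(lambda q:cost([q[0]/100,q[1]/100,q[2]*0.1]),[p0[0]*100,p0[1]*100,y*10],method="Nelder-Mead",options=dict(initial_simplex=np.array([[p0[0]*100,p0[1]*100,y*10]]*4)+np.vstack([np.zeros(3),np.diag([.6,.6,3])]),maxfev=120))
        res.append((r.fun,np.array([r.x[0]/100,r.x[1]/100,r.x[2]*.1])))
    return sorted(res,key=lambda a:a[0])
E
cat > b.py <<'E'
from fit import *
P0=dict(dock=(.424,.326),deep_bin=(.443,.103),middle_bin=(.383,-.325),shallow_bin=(.466,-.107),lid=(.664,.065))
for n in("scene","top"): ctrl.camera(n)
for t,p in P0.items():
    V=[]
    for n in("scene","top"):
        C=camT(n); uv=proj(n,C,[*p,.03]); best=None
        for d in ctrl.trace(n,t):
            ys,xs=np.nonzero(d["pixels"])
            if len(xs) and np.hypot(xs.mean()-uv[0],ys.mean()-uv[1])<15 and best is None: best=np.array(d["pixels"])
        print(t,n,best is not None)
        if best is not None: V.append((n,C,best))
    if V:
        for f,q in fit(t,V,p,np.arange(8)*np.pi/4)[:4]: print("  ",round(f,3),q[:2].round(4),np.degrees(q[2]).round(1))
E
time python3 b.py
python3 -c "
import cv2,numpy as np
a=cv2.imread('pics/top0.png');c=lambda x,y,r=33:cv2.resize(a[y-r:y+r,x-r:x+r],(390,290),interpolation=cv2.INTER_CUBIC)
cv2.imwrite('pics/crop0.png',np.vstack([np.hstack([c(242,235),c(347,225)]),np.hstack([c(460,272),c(265,132)])]))"
```

```text
dock scene True
dock top TrueTraceback (most recent call last):
  File "b.py", line 14, in <module>
    for f,q in fit(t,V,p,np.arange(8)*np.pi/4)[:4]: print("  ",round(f,3),q[:2].round(4),np.degrees(q[2]).round(1))
               ~~~^^^^^^^^^^^^^^^^^^^^^^^^^^^^
  File "fit.py", line 30, in fit
    r=minimize(lambda q:cost([q[0]/100,q[1]/100,q[2]*0.1]),[p0[0]*100,p0[1]*100,y*10],method="Nelder-Mead",options=dict(initial_simplex=np.array([[p0[0]*100,p0[1]*100,y*10]]*4)+np.vstack([np.zeros(3),np.diag([.6,.6,3])]),maxfev=120))
    res = _minimize_neldermead(fun, x0, args, callback, bounds=bounds,
                               **options)
    fsim[j] = func(sim[j])
              ~~~~^^^^^^^^
    fx = function(np.copy(x), *(wrapper_args + args))
  File "fit.py", line 30, in <lambda>
    r=minimize(lambda q:cost([q[0]/100,q[1]/100,q[2]*0.1]),[p0[0]*100,p0[1]*100,y*10],method="Nelder-Mead",options=dict(initial_simplex=np.array([[p0[0]*100,p0[1]*100,y*10]]*4)+np.vstack([np.zeros(3),np.diag([.6,.6,3])]),maxfev=120))
                        ~~~~^^^^^^^^^^^^^^^^^^^^^^^^^^^^^^
  File "fit.py", line 26, in cost
    S=sil(n,C,t,p,z0); v+=1-(S&M).sum()/max((S|M).sum(),1)
  File "fit.py", line 18, in sil
    P=b/1000@Rz.T+[p[0],p[1],z0]; uv=np.array([proj(n,C,q) for q in P])
                                               ~~~~^^^^^^^
  File "h.py", line 11, in proj
    m=np.array(ctrl.camera_params(n)["mtx"]); c=C[:3,:3].T@(np.array(P)-C[:3,3])
               ~~~~~~~~~~~~~~~~~~^^^
ValueError: time passes only in moves, steps and waits

real	0m2.401s
user	0m1.359s
sys	0m0.082s
```

View pics/crop0.png

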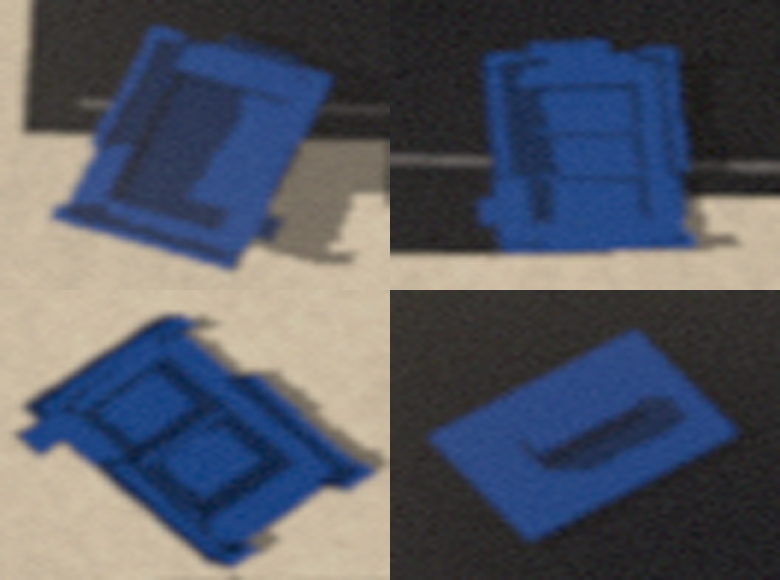

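The crop shows the plain deep bin with its front toward the image top, the three-compartment shallow bin with its front up, the two-compartment middle bin lying obliquely, and the lid upright. All four choices match their descriptions. I'll cache the intrinsics and fit again.

```bash
python3 - <<'E'
s=open('h.py').read()
s=s.replace('def pose():','_m={}\ndef mtx(n):\n    if n not in _m: _m[n]=np.array(ctrl.camera_params(n)["mtx"])\n    return _m[n]\ndef pose():',1)
s=s.replace('m=np.array(ctrl.camera_params(n)["mtx"])','m=mtx(n)')
open('h.py','w').write(s)
E
time python3 b.py; python3 -c "
from h import *
print(ctrl.get_obs()['time_s'])"
```

```text
dock scene True
dock top True
   0.039 [0.4235 0.3228] 23.6
   0.039 [0.4235 0.3228] 203.6
   0.039 [0.4248 0.3234] 22.9
   0.039 [0.4248 0.3234] 202.9
deep_bin scene False
deep_bin top True
   0.065 [0.444  0.1035] -18.9
   0.065 [0.4438 0.1032] 340.9
   0.065 [0.4441 0.1034] -19.0
   0.067 [0.4436 0.1035] 340.8
middle_bin scene True
middle_bin top False
   0.069 [ 0.3829 -0.3274] 220.9
   0.069 [ 0.3831 -0.3273] 221.0
   0.227 [ 0.3831 -0.3284] 37.0
   0.228 [ 0.383 -0.328] 39.7
shallow_bin scene True
shallow_bin top True
   0.073 [ 0.4682 -0.1072] 363.5
   0.073 [ 0.4692 -0.1071] 3.6
   0.073 [ 0.4691 -0.1071] 3.6
   0.088 [ 0.466  -0.1071] 363.0
lid scene True
lid top True
   0.059 [0.6666 0.0685] 126.4
   0.059 [0.6666 0.0685] 306.4
   0.063 [0.6672 0.0677] 125.8
   0.063 [0.6672 0.0677] 305.8
1.6
real	0m5.135s
user	0m4.215s
sys	0m0.056s
```

```bash
cat > go.py <<'E'
# usage: go.py x y z psi_deg : how far to go, in tool axes; per-row values for n rows
import sys
from h import *
def tgt(psi):
    c,s=np.cos(np.radians(psi)),np.sin(np.radians(psi)); return np.array([[0,c,s],[0,s,-c],[-1,0,0]])
def go(x,y,z,psi):
    T=pose(); o=ctrl.get_obs(); dR=R.from_matrix(T[:3,:3].T@tgt(psi)); rv=dR.as_rotvec(degrees=True); d=np.array([x,y,z])-T[:3,3]
    print("t",round(o["time_s"],2),"pos",T[:3,3].round(4),"psi",np.degrees(np.arctan2(T[1,1],T[0,1])).round(1),"open",round(o["opening"],3),"F",np.round(o["wrist_force"],1))
    print("turn",rv.round(1),"shift",(T[:3,:3].T@d).round(4))
    n=max(int(np.ceil(np.abs(rv).max()/8.4)),int(np.ceil(np.linalg.norm(d)/.048)),1)
    print("rows",n)
    for i in range(n):
        Ri=T[:3,:3]@R.from_rotvec(rv*i/n,degrees=True).as_matrix(); print((rv/n).round(1).tolist(),(Ri.T@d/n).round(3).tolist())
if __name__=="__main__": go(*map(float,sys.argv[1:5]))
E
python3 go.py .39 -.2 .23 -92; python3 -c "
from h import *
print(np.array(ctrl.camera_params('wrist')['hand_eye']).round(3),mtx('wrist'))"
```

```text
t 1.6 pos [ 0.1332 -0.5594  0.2313] psi -76.6 open 1.0 F [-0.1  0.  -0.1]
turn [15.4 -0.  -0. ] shift [ 0.0013 -0.2901 -0.333 ]
rows 10
[1.5, -0.0, -0.0] [0.0, -0.029, -0.033]
[1.5, -0.0, -0.0] [0.0, -0.03, -0.033]
[1.5, -0.0, -0.0] [0.0, -0.031, -0.032]
[1.5, -0.0, -0.0] [0.0, -0.032, -0.031]
[1.5, -0.0, -0.0] [0.0, -0.032, -0.03]
[1.5, -0.0, -0.0] [0.0, -0.033, -0.029]
[1.5, -0.0, -0.0] [0.0, -0.034, -0.028]
[1.5, -0.0, -0.0] [0.0, -0.035, -0.027]
[1.5, -0.0, -0.0] [0.0, -0.035, -0.026]
[1.5, -0.0, -0.0] [0.0, -0.036, -0.025]
[[ 0.001 -0.264  0.964 -0.143]
 [ 1.     0.    -0.001  0.001]
 [-0.     0.964  0.264 -0.067]
 [ 0.     0.     0.     1.   ]] [[325.1922621    0.         281.20847271]
 [  0.         325.1922621  211.27670835]
 [  0.           0.           1.        ]]
```

>>> carry_out:
  motion: [1.5,0,0,0,-0.029,-0.033,-1,1.5,0,0,0,-0.03,-0.033,-1,1.5,0,0,0,-0.031,-0.032,-1,1.5,0,0,0,-0.032,-0.031,-1,1.5,0,0,0,-0.032,-0.03,-1,1.5,0,0,0,-0.033,-0.029,-1,1.5,0,0,0,-0.034,-0.028,-1,1.5,0,0,0,-0.035,-0.027,-1,1.5,0,0,0,-0.035,-0.026,-1,1.5,0,0,0,-0.036,-0.025,-1]

```text
time_s: 2.6
eef_pos: [0.3959, -0.1931, 0.2315]
eef_rot: [-0.016, 0.708, -0.02, -0.706]
wrist_force: [0.8, 0.4, 0.1]
opening: 0.998
```

```bash
python3 go.py .444 .1033 .17 -109
```

```text
t 2.6 pos [ 0.3959 -0.1931  0.2315] psi -92.9 open 0.998 F [0.8 0.4 0.1]
turn [16.1 -0.2 -0.3] shift [ 0.06   -0.2988 -0.033 ]
rows 7
[2.3, -0.0, -0.0] [0.009, -0.043, -0.005]
[2.3, -0.0, -0.0] [0.009, -0.043, -0.003]
[2.3, -0.0, -0.0] [0.009, -0.043, -0.001]
[2.3, -0.0, -0.0] [0.009, -0.043, 0.0]
[2.3, -0.0, -0.0] [0.009, -0.043, 0.002]
[2.3, -0.0, -0.0] [0.009, -0.043, 0.004]
[2.3, -0.0, -0.0] [0.009, -0.043, 0.006]
```

>>> carry_out:
  motion: [2.3,0,0,0.009,-0.043,-0.005,-1,2.3,0,0,0.009,-0.043,-0.003,-1,2.3,0,0,0.009,-0.043,-0.001,-1,2.3,0,0,0.009,-0.043,0,-1,2.3,0,0,0.009,-0.043,0.002,-1,2.3,0,0,0.009,-0.043,0.004,-1,2.3,0,0,0.009,-0.043,0.006,-1,0,0,0,0,0,0,-1]

```text
time_s: 3.4
eef_pos: [0.4495, 0.1201, 0.1675]
eef_rot: [-0.117, 0.702, -0.121, -0.692]
wrist_force: [-0.4, -0.6, -0.6]
opening: 0.998
```

```bash
cat > look.py <<'E'
# usage: look.py thing x y yaw z0 [pic]: wrist look, fit by trace
import sys
from fit import *
t=sys.argv[1]; x,y,yaw,z0=map(float,sys.argv[2:6])
T=pose(); im=ctrl.camera("wrist"); C=camT("wrist",T); uv=proj("wrist",C,[x,y,z0+.02]); best=None
for d in ctrl.trace("wrist",t):
    M=np.array(d["pixels"]); ys,xs=np.nonzero(M)
    print("cand",round(d["conf"],2),len(xs),xs.mean().round(),ys.mean().round(),"expect",uv.round())
    if best is None and np.hypot(xs.mean()-uv[0],ys.mean()-uv[1])<60: best=M
for d in ctrl.landmark_of("wrist",t)[:3]: print("landmark",round(d["conf"],2),w(C,d["point"]).round(4))
p=[x,y,np.radians(yaw)]
if best is not None:
    f,q=fit(t,[("wrist",C,best)],(x,y),[p[2]],z0)[0]; print("fit",round(f,3),q[:2].round(4),np.degrees(q[2]).round(1)); p=q
if len(sys.argv)>6:
    cs,_=cv2.findContours(sil("wrist",C,t,p,z0).astype(np.uint8),cv2.RETR_EXTERNAL,cv2.CHAIN_APPROX_NONE); cv2.drawContours(im,cs,-1,(0,255,255),1)
    cv2.imwrite("pics/"+sys.argv[6],im)
E
python3 look.py deep_bin .444 .1033 -19 0 w1.png; python3 go.py .444 .1033 .02 -109
```

```text
cand 0.92 5745 450.0 254.0 expect [300. 200.]
cand 0.74 8693 303.0 204.0 expect [300. 200.]
cand 0.6 2606 284.0 327.0 expect [300. 200.]
landmark 0.76 [3.029e-01 1.804e-01 3.000e-04]
landmark 0.74 [ 0.3386 -0.0223 -0.0029]
landmark 0.69 [ 0.4432  0.1003 -0.002 ]
fit 0.028 [0.4426 0.1026] -18.9
t 3.55 pos [0.4503 0.1157 0.1686] psi -109.5 open 0.999 F [ 0.6 -0.8  0.4]
turn [-0.5 -1.  -0.3] shift [0.1486 0.0131 0.0044]
rows 4
[-0.1, -0.2, -0.1] [0.037, 0.003, 0.001]
[-0.1, -0.2, -0.1] [0.037, 0.003, 0.001]
[-0.1, -0.2, -0.1] [0.037, 0.003, 0.001]
[-0.1, -0.2, -0.1] [0.037, 0.003, 0.001]
```

View pics/w1.png

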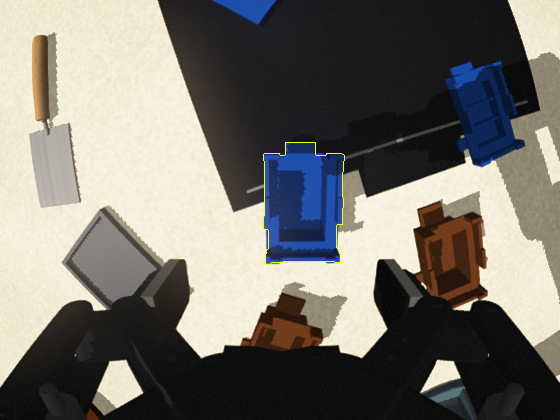

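The yellow fit sits exactly on the blue deep bin at (303,204). The brown bins are at (450,254) and (284,327).

>>> carry_out:
  motion: [-0.5,-1,-0.3,0,0.015,0.003,-1,0,0,0,0.037,0,0,-1,0,0,0,0.037,0,0,-1,0,0,0,0.037,0,0,-1,0,0,0,0.037,0,0,-1,0,0,0,0,0,0,-1]

```text
time_s: 4.15
eef_pos: [0.4488, 0.0924, 0.0218]
eef_rot: [-0.121, 0.701, -0.121, -0.692]
wrist_force: [-1.1, -0.3, 0.8]
opening: 0.997
```

```bash
python3 go.py .4426 .1026 .02 -108.9
```

```text
t 4.15 pos [0.4488 0.0924 0.0218] psi -109.7 open 0.997 F [-1.1 -0.3  0.8]
turn [-0.8 -0.7  0.1] shift [ 0.0017 -0.0075  0.0092]
rows 1
[-0.8, -0.7, 0.1] [0.002, -0.007, 0.009]
```

>>> carry_out:
  motion: [-0.8,-0.7,0.1,0.002,-0.007,0.009,-1,0,0,0,0,0,0,-1,0,0,0,0,0,0,-1]

```text
time_s: 4.45
eef_pos: [0.4452, 0.1005, 0.0237]
eef_rot: [-0.117, 0.699, -0.116, -0.696]
wrist_force: [0.6, -0.2, -0.2]
opening: 1.003
```

```bash
python3 go.py .4426 .1026 .02 -108.9
```

```text
t 4.45 pos [0.4452 0.1005 0.0237] psi -109.0 open 1.003 F [ 0.6 -0.2 -0.2]
turn [-0.1 -0.2  0.1] shift [ 0.0037 -0.0011  0.0032]
rows 1
[-0.1, -0.2, 0.1] [0.004, -0.001, 0.003]
```

>>> carry_out:
  motion: [0,0,0,0.003,-0.001,0.003,-1,0,0,0,0,0,0,1,0,0,0,0,0,0,1,0,0,0,0,0,0,1,0,0,0,0,0,0,1,0,0,0,0,0,0,1,0,0,0,0,0,0,1,0,0,0,0,0,0,1]

```text
time_s: 5.25
eef_pos: [0.4459, 0.103, 0.0249]
eef_rot: [-0.117, 0.702, -0.116, -0.693]
wrist_force: [-0.1, -0.5, -0.5]
opening: 0.736
```

```bash
python3 go.py .4448 .1036 .2 -108.9
```

```text
t 5.25 pos [0.4459 0.103  0.0249] psi -108.9 open 0.736 F [-0.1 -0.5 -0.5]
turn [-0.  -0.7  0.2] shift [-0.1751 -0.001  -0.0008]
rows 4
[-0.0, -0.2, 0.1] [-0.044, -0.0, -0.0]
[-0.0, -0.2, 0.1] [-0.044, -0.0, -0.0]
[-0.0, -0.2, 0.1] [-0.044, -0.0, 0.0]
[-0.0, -0.2, 0.1] [-0.044, -0.0, 0.0]
```

>>> carry_out:
  motion: [0,0,0,-0.04,0,0,1,0,0,0,-0.04,0,0,1,0,0,0,0,0,0,1]

```text
time_s: 5.55
eef_pos: [0.4427, 0.1029, 0.1046]
eef_rot: [-0.117, 0.699, -0.116, -0.696]
wrist_force: [0.4, -0.2, -0.9]
opening: 0.737
```

```bash
python3 go.py .4176 .3203 .1 -66.8
```

```text
t 5.55 pos [0.4427 0.1029 0.1046] psi -109.0 open 0.737 F [ 0.4 -0.2 -0.9]
turn [-42.2  -0.3   0. ] shift [ 0.0046 -0.1975  0.0944]
rows 6
[-7.0, -0.0, 0.0] [0.001, -0.033, 0.016]
[-7.0, -0.0, 0.0] [0.001, -0.035, 0.012]
[-7.0, -0.0, 0.0] [0.001, -0.036, 0.007]
[-7.0, -0.0, 0.0] [0.001, -0.036, 0.003]
[-7.0, -0.0, 0.0] [0.001, -0.036, -0.002]
[-7.0, -0.0, 0.0] [0.001, -0.036, -0.006]
```

>>> carry_out:
  motion: [-7,0,0,0,-0.033,0.016,1,-7,0,0,0,-0.035,0.012,1,-7,0,0,0,-0.036,0.007,1,-7,0,0,0,-0.036,0.003,1,-7,0,0,0,-0.036,-0.002,1,-7,0,0,0,-0.036,-0.006,1,0,0,0,0,0,0,1,0,0,0,0,0,0,1]

```text
time_s: 6.35
eef_pos: [0.4142, 0.3265, 0.0998]
eef_rot: [0.151, 0.692, 0.149, -0.69]
wrist_force: [0.1, -0.7, -1.5]
opening: 0.734
```

```bash
python3 go.py .4176 .3203 .05 -66.8; python3 look.py deep_bin .4148 .3191 23.2 0.08 w2.png; python3 look.py dock .424 .323 23.2 0
```

```text
t 6.35 pos [0.4142 0.3265 0.0998] psi -65.5 open 0.734 F [ 0.1 -0.7 -1.5]
turn [ 1.3 -0.2 -0.2] shift [ 0.0498  0.0068 -0.0004]
rows 2
[0.7, -0.1, -0.1] [0.025, 0.003, -0.0]
[0.7, -0.1, -0.1] [0.025, 0.003, -0.0]
cand 0.9 27646 282.0 256.0 expect [295. 272.]
cand 0.79 313 540.0 360.0 expect [295. 272.]
cand 0.64 791 412.0 373.0 expect [295. 272.]
cand 0.63 7418 292.0 144.0 expect [295. 272.]
landmark 0.6 [0.4132 0.3231 0.0727]
fit 0.196 [0.4136 0.3252] 24.3
cand 0.75 7436 291.0 145.0 expect [289. 209.]
```

View pics/w2.png

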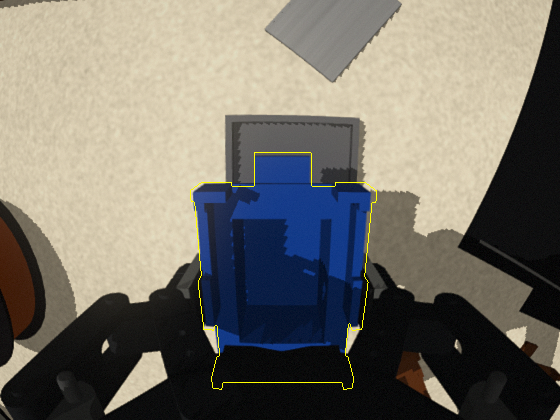

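>>> carry_out:
  motion: [1.3,0,0,0,0.007,0,1,0,0,0,0.025,0,0,1,0,0,0,0.025,0,0,1,0,0,0,0,0,0,1,0,0,0,0,0,0,1]

```text
time_s: 7.15
eef_pos: [0.4225, 0.3155, 0.0521]
eef_rot: [0.138, 0.697, 0.137, -0.69]
wrist_force: [-0.0, 0.9, -0.5]
opening: 0.736
```

```bash
python3 go.py .4176 .3203 .029 -66.8
```

```text
t 7.15 pos [0.4225 0.3155 0.0521] psi -67.6 open 0.736 F [-0.   0.9 -0.5]
turn [-0.8 -0.5 -0.2] shift [ 0.0231 -0.0064  0.0029]
rows 1
[-0.8, -0.5, -0.2] [0.023, -0.006, 0.003]
```

>>> carry_out:
  motion: [-0.8,-0.5,-0.2,0,-0.006,0.003,1,0,0,0,0.014,0,0,1,0,0,0,0,0,0,1,0,0,0,0,0,0,1]

```text
time_s: 7.55
eef_pos: [0.4192, 0.3208, 0.0402]
eef_rot: [0.142, 0.694, 0.143, -0.691]
wrist_force: [0.2, -0.2, -1.0]
opening: 0.737
```

```bash
python3 go.py .4176 .3203 .029 -66.8
```

```text
t 7.55 pos [0.4192 0.3208 0.0402] psi -66.8 open 0.737 F [ 0.2 -0.2 -1. ]
turn [ 0.  -0.3  0. ] shift [ 0.0112 -0.0002  0.0018]
rows 1
[0.0, -0.3, 0.0] [0.011, -0.0, 0.002]
```

>>> carry_out:
  motion: [0,-0.3,0,0.006,0,0.002,1,0,0,0,0.004,0,0,1,0,0,0,0.003,0,0,1,0,0,0,0,0,0,1]

```text
time_s: 7.95
eef_pos: [0.4181, 0.3206, 0.029]
eef_rot: [0.143, 0.693, 0.143, -0.693]
wrist_force: [0.6, 0.0, -1.0]
opening: 0.739
```

```bash
python3 go.py .4176 .3203 .029 -66.8
```

```text
t 7.95 pos [0.4181 0.3206 0.029 ] psi -66.7 open 0.739 F [ 0.6  0.  -1. ]
turn [ 0.1 -0.  -0. ] shift [0.     0.0001 0.0005]
rows 1
[0.1, -0.0, -0.0] [0.0, 0.0, 0.001]
```

>>> carry_out:
  motion: [0,0,0,0.003,0,0,1,0,0,0,0,0,0,1]

```text
time_s: 8.15
eef_pos: [0.4186, 0.3208, 0.0294]
eef_rot: [0.143, 0.693, 0.143, -0.692]
wrist_force: [-0.5, 0.9, -1.4]
opening: 0.737
```

```bash
python3 go.py .4176 .3203 .029 -66.8
```

```text
t 8.15 pos [0.4186 0.3208 0.0294] psi -66.7 open 0.737 F [-0.5  0.9 -1.4]
turn [ 0.1 -0.  -0. ] shift [0.0004 0.0001 0.0011]
rows 1
[0.1, -0.0, -0.0] [0.0, 0.0, 0.001]
```

>>> carry_out:
  motion: [0,0,0,0.003,0,0,1,0,0,0,0,0,0,-1,0,0,0,0,0,0,-1,0,0,0,0,0,0,-1,0,0,0,0,0,0,-1,0,0,0,-0.03,0,0,-1,0,0,0,-0.045,0,0,-1,0,0,0,-0.045,0,0,-1,0,0,0,-0.02,0,0,-1,0,0,0,0,0,0,-1]

```text
time_s: 9.15
eef_pos: [0.4171, 0.3201, 0.1689]
eef_rot: [-0.143, -0.69, -0.142, 0.695]
wrist_force: [0.3, -0.2, 0.1]
opening: 1.0
```

```bash
python3 look.py deep_bin .4150 .3195 23.2 0.004 w3.png; python3 look.py dock .424 .323 23.2 0;  python3 go.py .383 .06 .23 -58
```

```text
cand 0.73 8986 281.0 201.0 expect [280. 200.]
cand 0.72 2321 352.0 331.0 expect [280. 200.]
cand 0.6 54 528.0 338.0 expect [280. 200.]
landmark 0.82 [0.4156 0.3165 0.0047]
landmark 0.64 [ 0.3005  0.1748 -0.0005]
fit 0.027 [0.4164 0.3194] 23.5
cand 0.89 5435 281.0 156.0 expect [281. 185.]
fit 0.624 [0.4246 0.3229] 23.0
t 9.45 pos [0.4142 0.3186 0.1639] psi -66.7 open 1.001 F [ 0.7  0.4 -0. ]
turn [-8.7  0.9  0. ] shift [-0.0638  0.2253  0.1319]
rows 6
[-1.5, 0.2, 0.0] [-0.011, 0.038, 0.022]
[-1.5, 0.2, 0.0] [-0.011, 0.037, 0.023]
[-1.5, 0.2, 0.0] [-0.011, 0.036, 0.024]
[-1.5, 0.2, 0.0] [-0.011, 0.036, 0.025]
[-1.5, 0.2, 0.0] [-0.011, 0.035, 0.026]
[-1.5, 0.2, 0.0] [-0.011, 0.034, 0.026]
```

View pics/w3.png

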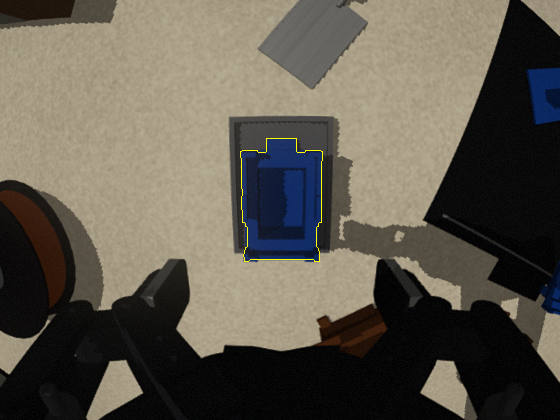

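The deep bin, outlined around (281,201), sits inside the tray lips with a margin on all sides. Next is the middle bin.

```bash
python3 go.py .383 -.3273 .16 -49
```

```text
t 9.45 pos [0.4142 0.3186 0.1639] psi -66.7 open 1.001 F [ 0.7  0.4 -0. ]
turn [-17.7   0.9   0.1] shift [0.009  0.581  0.2838]
rows 14
[-1.3, 0.1, 0.0] [0.001, 0.042, 0.02]
[-1.3, 0.1, 0.0] [0.001, 0.041, 0.021]
[-1.3, 0.1, 0.0] [0.001, 0.041, 0.022]
[-1.3, 0.1, 0.0] [0.001, 0.04, 0.023]
[-1.3, 0.1, 0.0] [0.001, 0.04, 0.024]
[-1.3, 0.1, 0.0] [0.001, 0.039, 0.025]
[-1.3, 0.1, 0.0] [0.001, 0.038, 0.026]
[-1.3, 0.1, 0.0] [0.0, 0.038, 0.026]
[-1.3, 0.1, 0.0] [0.0, 0.037, 0.027]
[-1.3, 0.1, 0.0] [0.0, 0.037, 0.028]
[-1.3, 0.1, 0.0] [0.0, 0.036, 0.029]
[-1.3, 0.1, 0.0] [0.0, 0.035, 0.03]
[-1.3, 0.1, 0.0] [0.0, 0.035, 0.03]
[-1.3, 0.1, 0.0] [0.0, 0.034, 0.031]
```

>>> carry_out:
  motion: [-1.3,0.1,0,-0.005,0.042,0.02,-1,-1.3,0.1,0,0,0.041,0.021,-1,-1.3,0.1,0,0,0.041,0.022,-1,-1.3,0.1,0,0,0.04,0.023,-1,-1.3,0.1,0,0,0.04,0.024,-1,-1.3,0.1,0,0,0.039,0.025,-1,-1.3,0.1,0,0,0.038,0.026,-1,-1.3,0.1,0,0,0.038,0.026,-1,-1.3,0.1,0,0,0.037,0.027,-1,-1.3,0.1,0,0,0.037,0.028,-1]

```text
time_s: 10.45
eef_pos: [0.3898, -0.1537, 0.1595]
eef_rot: [-0.224, -0.665, -0.23, 0.674]
wrist_force: [1.3, 0.1, -0.8]
opening: 1.001
```

```bash
python3 go.py .383 -.3273 .15 -49
```

```text
t 10.45 pos [ 0.3898 -0.1537  0.1595] psi -52.5 open 1.001 F [ 1.3  0.1 -0.8]
turn [-3.5  0.5  0.8] shift [0.0088 0.1338 0.1109]
rows 4
[-0.9, 0.1, 0.2] [0.002, 0.033, 0.028]
[-0.9, 0.1, 0.2] [0.002, 0.033, 0.028]
[-0.9, 0.1, 0.2] [0.002, 0.033, 0.029]
[-0.9, 0.1, 0.2] [0.002, 0.032, 0.029]
```

>>> carry_out:
  motion: [-0.9,0,0,0.002,0.033,0.028,-1,-0.9,0,0,0.002,0.033,0.028,-1,-0.9,0,0,0.002,0.033,0.029,-1,-0.9,0.2,0.4,0.002,0.025,0.022,-1,0,0,0,0,0,0,-1,0,0,0,0,0,0,-1]

```text
time_s: 11.05
eef_pos: [0.3781, -0.3277, 0.1431]
eef_rot: [-0.241, -0.659, -0.251, 0.667]
wrist_force: [0.6, 0.7, -0.7]
opening: 1.002
```

```bash
python3 look.py middle_bin .383 -.3273 -139 0;  python3 go.py .383 -.3273 .017 -49
```

```text
cand 0.62 9003 287.0 200.0 expect [287. 199.]
landmark 0.91 [ 0.3816 -0.3275  0.0013]
fit 0.032 [ 0.3829 -0.3274] -137.8
t 11.2 pos [ 0.3788 -0.3268  0.144 ] psi -49.2 open 1.002 F [ 1.3 -0.5 -0.7]
turn [-0.2  0.3  0.9] shift [ 0.1269  0.0051 -0.0035]
rows 3
[-0.1, 0.1, 0.3] [0.042, 0.002, -0.001]
[-0.1, 0.1, 0.3] [0.042, 0.001, -0.001]
[-0.1, 0.1, 0.3] [0.042, 0.001, -0.001]
```

>>> carry_out:
  motion: [-1.1,0.3,0.9,0,0.005,-0.003,-1,0,0,0,0.04,0,0,-1,0,0,0,0.04,0,0,-1,0,0,0,0.03,0,0,-1,0,0,0,0.01,0,0,-1,0,0,0,0,0,0,-1,0,0,0,0,0,0,-1]

```text
time_s: 11.9
eef_pos: [0.3911, -0.326, 0.025]
eef_rot: [0.262, 0.661, 0.254, -0.656]
wrist_force: [-0.5, -0.8, 1.0]
opening: 1.001
```

```bash
python3 go.py .383 -.3273 .012 -48
```

```text
t 11.9 pos [ 0.3911 -0.326   0.025 ] psi -47.2 open 1.001 F [-0.5 -0.8  1. ]
turn [ 0.8 -0.1 -0.8] shift [ 0.0129 -0.0047  0.0068]
rows 1
[0.8, -0.1, -0.8] [0.013, -0.005, 0.007]
```

>>> carry_out:
  motion: [0.8,0,-0.8,0,-0.005,0.006,-1,0,0,0,0.01,0,0,-1,0,0,0,0,0,0,-1,0,0,0,0,0,0,-1]

```text
time_s: 12.3
eef_pos: [0.385, -0.3293, 0.0188]
eef_rot: [0.255, 0.661, 0.251, -0.659]
wrist_force: [-0.5, 0.6, -0.4]
opening: 1.001
```

```bash
python3 go.py .383 -.3273 .012 -48
```

```text
t 12.3 pos [ 0.385  -0.3293  0.0188] psi -48.1 open 1.001 F [-0.5  0.6 -0.4]
turn [-0.1 -0.  -0.4] shift [ 0.0067 -0.0029  0.0001]
rows 1
[-0.1, -0.0, -0.4] [0.007, -0.003, 0.0]
```

>>> carry_out:
  motion: [0,0,-0.4,0.008,-0.003,0,-1,0,0,0,0,0,0,-1,0,0,0,0,0,0,1,0,0,0,0,0,0,1,0,0,0,0,0,0,1,0,0,0,0,0,0,1,0,0,0,0,0,0,1,0,0,0,0,0,0,1,0,0,0,0,0,0,1]

```text
time_s: 13.2
eef_pos: [0.3831, -0.3273, 0.0106]
eef_rot: [0.253, 0.66, 0.253, -0.66]
wrist_force: [-0.7, -0.3, -0.1]
opening: 0.737
```

```bash
python3 go.py .383 -.3273 .15 -48
```

```text
t 13.2 pos [ 0.3831 -0.3273  0.0106] psi -48.1 open 0.737 F [-0.7 -0.3 -0.1]
turn [-0.1 -0.   0. ] shift [-0.1394 -0.     -0.    ]
rows 3
[-0.0, -0.0, 0.0] [-0.046, -0.0, -0.0]
[-0.0, -0.0, 0.0] [-0.046, -0.0, -0.0]
[-0.0, -0.0, 0.0] [-0.046, -0.0, 0.0]
```

>>> carry_out:
  motion: [0,0,0,-0.046,0,0,1,0,0,0,-0.046,0,0,1,0,0,0,-0.046,0,0,1,0,0,0,0,0,0,1]

```text
time_s: 13.6
eef_pos: [0.3814, -0.3253, 0.1494]
eef_rot: [-0.249, -0.66, -0.256, 0.661]
wrist_force: [0.4, -0.3, -0.4]
opening: 0.739
```

```bash
python3 go.py .4164 .3194 .14 -66.6
```

```text
t 13.6 pos [ 0.3814 -0.3253  0.1494] psi -48.1 open 0.739 F [ 0.4 -0.3 -0.4]
turn [18.5 -0.   0.6] shift [ 0.0147 -0.4561 -0.4568]
rows 14
[1.3, -0.0, 0.0] [0.001, -0.033, -0.033]
[1.3, -0.0, 0.0] [0.001, -0.033, -0.032]
[1.3, -0.0, 0.0] [0.001, -0.034, -0.031]
[1.3, -0.0, 0.0] [0.001, -0.035, -0.03]
[1.3, -0.0, 0.0] [0.001, -0.035, -0.029]
[1.3, -0.0, 0.0] [0.001, -0.036, -0.029]
[1.3, -0.0, 0.0] [0.001, -0.037, -0.028]
[1.3, -0.0, 0.0] [0.001, -0.037, -0.027]
[1.3, -0.0, 0.0] [0.001, -0.038, -0.026]
[1.3, -0.0, 0.0] [0.001, -0.039, -0.025]
[1.3, -0.0, 0.0] [0.001, -0.039, -0.024]
[1.3, -0.0, 0.0] [0.001, -0.04, -0.023]
[1.3, -0.0, 0.0] [0.001, -0.04, -0.022]
[1.3, -0.0, 0.0] [0.001, -0.041, -0.022]
```

>>> carry_out:
  motion: [1.3,0,0,0,-0.033,-0.033,1,1.3,0,0,0,-0.033,-0.032,1,1.3,0,0,0,-0.034,-0.031,1,1.3,0,0,0,-0.035,-0.03,1,1.3,0,0,0,-0.035,-0.029,1,1.3,0,0,0,-0.036,-0.029,1,1.3,0,0,0,-0.037,-0.028,1,1.3,0,0,0,-0.037,-0.027,1,1.3,0,0,0,-0.038,-0.026,1,1.3,0,0,0,-0.039,-0.025,1]

```text
time_s: 14.6
eef_pos: [0.4082, 0.1449, 0.1498]
eef_rot: [0.168, 0.687, 0.17, -0.686]
wrist_force: [1.8, -0.3, -0.2]
opening: 0.738
```

```bash
python3 go.py .4164 .3194 .14 -66.6
```

```text
t 14.6 pos [0.4082 0.1449 0.1498] psi -62.3 open 0.738 F [ 1.8 -0.3 -0.2]
turn [ 4.3 -0.1  0.2] shift [ 0.0103 -0.1507 -0.0883]
rows 4
[1.1, -0.0, 0.0] [0.003, -0.038, -0.022]
[1.1, -0.0, 0.0] [0.003, -0.038, -0.021]
[1.1, -0.0, 0.0] [0.003, -0.038, -0.021]
[1.1, -0.0, 0.0] [0.002, -0.039, -0.02]
```

>>> carry_out:
  motion: [1.1,0,0,0.002,-0.038,-0.022,1,1.1,0,0,0.002,-0.038,-0.021,1,1.1,0,0,0.002,-0.036,-0.021,1,1.1,0,0,0.002,-0.03,-0.015,1,0,0,0,0,0,0,1,0,0,0,0,0,0,1,0,0,0,0,0,0,1]

```text
time_s: 15.3
eef_pos: [0.4121, 0.3191, 0.1375]
eef_rot: [-0.143, -0.691, -0.146, 0.693]
wrist_force: [-0.4, 0.0, -0.0]
opening: 0.738
```

```bash
python3 go.py .4164 .3194 .08 -66.6; python3 look.py middle_bin .4164 .3194 203.4 .13 w4.png
```

```text
t 15.3 pos [0.4121 0.3191 0.1375] psi -66.4 open 0.738 F [-0.4  0.  -0. ]
turn [0.2 0.1 0.2] shift [ 0.0575  0.0016 -0.0042]
rows 2
[0.1, 0.1, 0.1] [0.029, 0.001, -0.002]
[0.1, 0.1, 0.1] [0.029, 0.001, -0.002]
cand 0.98 27179 281.0 260.0 expect [283. 270.]
landmark 0.67 [0.412  0.3168 0.1276]
fit 0.15 [0.4133 0.319 ] 203.5
```

View pics/w4.png

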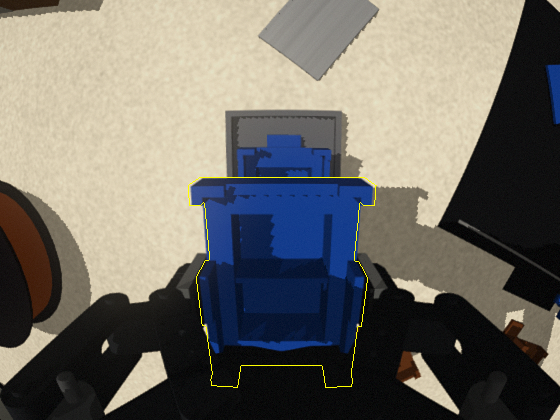

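The middle bin is turned front-to-back relative to the deep bin below it, whose front foot shows at (285,142).

>>> carry_out:
  motion: [0.2,0.1,0.2,0.01,0.001,-0.003,1,0,0,0,0.025,0,0,1,0,0,0,0.016,0,0,1,0,0,0,0,0,0,1,0,0,0,0,0,0,1]

```text
time_s: 15.95
eef_pos: [0.4185, 0.316, 0.0852]
eef_rot: [0.141, 0.694, 0.14, -0.692]
wrist_force: [0.1, 0.7, -1.4]
opening: 0.742
```

```bash
python3 go.py .4164 .3194 .072 -66.6
```

```text
t 15.95 pos [0.4185 0.316  0.0852] psi -67.1 open 0.742 F [ 0.1  0.7 -1.4]
turn [-0.5 -0.2 -0.1] shift [ 0.0132 -0.004   0.0006]
rows 1
[-0.5, -0.2, -0.1] [0.013, -0.004, 0.001]
```

>>> carry_out:
  motion: [-0.5,-0.2,0,0.004,-0.004,0,1,0,0,0,0.006,0,0,1,0,0,0,0,0,0,1,0,0,0,0,0,0,1]

```text
time_s: 16.35
eef_pos: [0.4184, 0.3203, 0.0764]
eef_rot: [0.144, 0.694, 0.143, -0.691]
wrist_force: [0.5, 0.8, -0.6]
opening: 0.74
```

```bash
python3 go.py .4164 .3194 .0666 -66.6
```

```text
t 16.35 pos [0.4184 0.3203 0.0764] psi -66.6 open 0.74 F [ 0.5  0.8 -0.6]
turn [ 0.  -0.2 -0.1] shift [ 0.0098 -0.      0.0022]
rows 1
[0.0, -0.2, -0.1] [0.01, -0.0, 0.002]
```

>>> carry_out:
  motion: [0,-0.2,0,0.004,0,0.002,1,0,0,0,0.004,0,0,1,0,0,0,0.003,0,0,1,0,0,0,0.002,0,0,1,0,0,0,0,0,0,1]

```text
time_s: 16.85
eef_pos: [0.4176, 0.3202, 0.0672]
eef_rot: [0.144, 0.693, 0.143, -0.692]
wrist_force: [0.2, 0.1, -1.6]
opening: 0.737
```

```bash
python3 go.py .4164 .3194 .0666 -66.6
```

```text
t 16.85 pos [0.4176 0.3202 0.0672] psi -66.5 open 0.737 F [ 0.2  0.1 -1.6]
turn [ 0.1 -0.1 -0.1] shift [0.0005 0.0002 0.0014]
rows 1
[0.1, -0.1, -0.1] [0.001, 0.0, 0.001]
```

>>> carry_out:
  motion: [0,0,0,0.002,0,0.001,1,0,0,0,0,0,0,-1,0,0,0,0,0,0,-1,0,0,0,0,0,0,-1,0,0,0,0,0,0,-1,0,0,0,-0.03,0,0,-1,0,0,0,-0.04,0,0,-1,0,0,0,-0.035,0,0,-1,0,0,0,0,0,0,-1]

```text
time_s: 17.75
eef_pos: [0.4155, 0.3192, 0.1714]
eef_rot: [-0.144, -0.692, -0.143, 0.693]
wrist_force: [0.1, -0.2, 0.1]
opening: 0.999
```

```bash
python3 look.py middle_bin .4164 .3194 203.4 0.056 w5.png; python3 look.py middle_bin .4164 .3194 203.4 0.044; python3 go.py .4685 -.107 .15 -86.4
```

```text
cand 0.6 11038 281.0 211.0 expect [281. 212.]
landmark 0.6 [0.419  0.3196 0.0575]
fit 0.022 [0.4176 0.3198] 203.4
cand 0.59 11771 281.0 207.0 expect [281. 204.]
landmark 0.73 [0.4186 0.3224 0.0587]
fit 0.088 [0.4164 0.3192] 202.9
t 18.05 pos [0.4117 0.3174 0.1649] psi -66.6 open 1.001 F [-0.2 -0.2  0.5]
turn [19.8  0.8 -0.2] shift [0.0172 0.4119 0.1165]
rows 9
[2.2, 0.1, -0.0] [0.002, 0.046, 0.013]
[2.2, 0.1, -0.0] [0.002, 0.046, 0.011]
[2.2, 0.1, -0.0] [0.002, 0.047, 0.009]
[2.2, 0.1, -0.0] [0.002, 0.047, 0.008]
[2.2, 0.1, -0.0] [0.002, 0.047, 0.006]
[2.2, 0.1, -0.0] [0.002, 0.047, 0.004]
[2.2, 0.1, -0.0] [0.002, 0.048, 0.002]
[2.2, 0.1, -0.0] [0.002, 0.048, 0.0]
[2.2, 0.1, -0.0] [0.002, 0.048, -0.002]
```

View pics/w5.png

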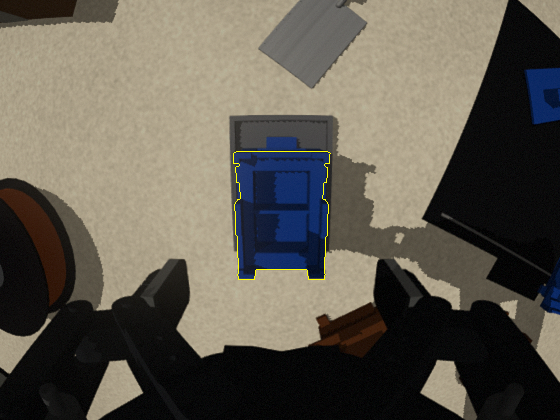

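The middle bin fits at z = 0.056 (seated, not nested), upright over the deep bin. Next is the shallow bin.

>>> carry_out:
  motion: [2.2,0,0,0.002,0.046,0.013,-1,2.2,0,0,0.002,0.046,0.011,-1,2.2,0,0,0.002,0.047,0.009,-1,2.2,0,0,0.002,0.047,0.008,-1,2.2,0.2,0,0.002,0.047,0.006,-1,2.2,0.2,0,0.002,0.047,0.004,-1,2.2,0.2,0,0.002,0.047,0.002,-1,2.2,0.2,0,0.002,0.045,0,-1,1.5,0,0,0,0.03,0,-1,0,0,0,0,0,0,-1]

```text
time_s: 19.05
eef_pos: [0.4597, -0.0997, 0.1399]
eef_rot: [-0.025, -0.702, -0.023, 0.711]
wrist_force: [-0.4, 0.2, 0.0]
opening: 0.998
```

```bash
python3 look.py shallow_bin .4685 -.107 3.6 0;  python3 go.py .4685 -.107 .15 -86.4
```

```text
cand 0.71 9260 291.0 192.0 expect [290. 194.]
landmark 0.9 [ 0.4673 -0.108  -0.0005]
fit 0.039 [ 0.4676 -0.1074] 4.1
t 19.2 pos [ 0.4591 -0.0956  0.1397] psi -85.8 open 0.998 F [ 0.3  0.1 -0.3]
turn [0.6 0.8 0. ] shift [-0.0104  0.012  -0.0084]
rows 1
[0.6, 0.8, 0.0] [-0.01, 0.012, -0.008]
```

>>> carry_out:
  motion: [0.2,0.8,0,0,0.012,-0.008,-1,0,0,0,0.04,0,0,-1,0,0,0,0.04,0,0,-1,0,0,0,0.03,0,0,-1,0,0,0,0,0,0,-1,0,0,0,0,0,0,-1]

```text
time_s: 19.8
eef_pos: [0.4734, -0.1038, 0.0283]
eef_rot: [0.029, 0.71, 0.028, -0.703]
wrist_force: [-0.7, 0.5, -0.1]
opening: 0.997
```

```bash
python3 go.py .4676 -.1073 .005 -86
```

```text
t 19.8 pos [ 0.4734 -0.1038  0.0283] psi -85.4 open 0.997 F [-0.7  0.5 -0.1]
turn [ 0.6 -0.5 -0.1] shift [0.0232 0.0029 0.0063]
rows 1
[0.6, -0.5, -0.1] [0.023, 0.003, 0.006]
```

>>> carry_out:
  motion: [0.6,-0.5,0,0.006,0.003,0.006,-1,0,0,0,0.01,0,0,-1,0,0,0,0.004,0,0,-1,0,0,0,0,0,0,-1,0,0,0,0,0,0,-1]

```text
time_s: 20.3
eef_pos: [0.4712, -0.1088, 0.0116]
eef_rot: [0.027, 0.709, 0.023, -0.704]
wrist_force: [-0.0, 0.5, -0.3]
opening: 1.008
```

```bash
python3 go.py .4676 -.1073 .005 -86
```

```text
t 20.3 pos [ 0.4712 -0.1088  0.0116] psi -85.9 open 1.008 F [-0.   0.5 -0.3]
turn [ 0.1 -0.4 -0.4] shift [ 0.0065 -0.0018  0.0035]
rows 1
[0.1, -0.4, -0.4] [0.007, -0.002, 0.004]
```

>>> carry_out:
  motion: [0,-0.4,-0.4,0.007,-0.001,0.003,-1,0,0,0,0,0,0,-1,0,0,0,0,0,0,1,0,0,0,0,0,0,1,0,0,0,0,0,0,1,0,0,0,0,0,0,1,0,0,0,0,0,0,1,0,0,0,0,0,0,1,0,0,0,0,0,0,1]

```text
time_s: 21.2
eef_pos: [0.4685, -0.1084, 0.0049]
eef_rot: [0.025, 0.707, 0.025, -0.706]
wrist_force: [-0.1, 0.1, -0.3]
opening: 0.741
```

```bash
python3 go.py .4676 -.1073 .19 -86
```

```text
t 21.2 pos [ 0.4685 -0.1084  0.0049] psi -85.9 open 0.741 F [-0.1  0.1 -0.3]
turn [ 0.1 -0.1 -0. ] shift [-0.1851 -0.0011  0.0006]
rows 4
[0.0, -0.0, -0.0] [-0.046, -0.0, 0.0]
[0.0, -0.0, -0.0] [-0.046, -0.0, 0.0]
[0.0, -0.0, -0.0] [-0.046, -0.0, 0.0]
[0.0, -0.0, -0.0] [-0.046, -0.0, 0.0]
```

>>> carry_out:
  motion: [0,0,0,-0.045,0,0,1,0,0,0,-0.046,0,0,1,0,0,0,-0.046,0,0,1,0,0,0,-0.046,0,0,1,0,0,0,0,0,0,1]

```text
time_s: 21.7
eef_pos: [0.4661, -0.1073, 0.1908]
eef_rot: [-0.023, -0.704, -0.027, 0.709]
wrist_force: [1.4, 0.6, -0.9]
opening: 0.738
```

```bash
python3 go.py .418 .3202 .175 -66.6
```

```text
t 21.7 pos [ 0.4661 -0.1073  0.1908] psi -86.0 open 0.738 F [ 1.4  0.6 -0.9]
turn [-19.4   0.4   0.4] shift [ 0.0182 -0.4298  0.0176]
rows 9
[-2.2, 0.0, 0.0] [0.002, -0.048, 0.002]
[-2.2, 0.0, 0.0] [0.002, -0.048, 0.0]
[-2.2, 0.0, 0.0] [0.002, -0.048, -0.002]
[-2.2, 0.0, 0.0] [0.002, -0.048, -0.003]
[-2.2, 0.0, 0.0] [0.002, -0.048, -0.005]
[-2.2, 0.0, 0.0] [0.002, -0.047, -0.007]
[-2.2, 0.0, 0.0] [0.002, -0.047, -0.009]
[-2.2, 0.0, 0.0] [0.002, -0.047, -0.011]
[-2.2, 0.0, 0.0] [0.002, -0.046, -0.012]
```

>>> carry_out:
  motion: [-2.2,0,0,0.001,-0.048,0.002,1,-2.2,0,0,0.001,-0.048,0,1,-2.2,0,0,0.001,-0.048,-0.002,1,-2.2,0,0,0.001,-0.048,-0.003,1,-2.2,0,0,0.001,-0.048,-0.005,1,-2.2,0,0,0.001,-0.047,-0.007,1,-2.2,0,0,0.001,-0.046,-0.009,1,-2,0,0,0.001,-0.042,-0.01,1,-1.3,0,0,0,-0.025,-0.006,1,0,0,0,0,0,0,1]

```text
time_s: 22.7
eef_pos: [0.4168, 0.3059, 0.181]
eef_rot: [-0.141, -0.692, -0.143, 0.694]
wrist_force: [0.4, -0.7, -0.0]
opening: 0.738
```

```bash
python3 look.py shallow_bin .418 .3202 23.4 .175 w6.png; python3 go.py .418 .3202 .115 -66.6
```

```text
cand 0.65 28404 281.0 252.0 expect [251. 266.]
landmark 0.74 [0.4133 0.3056 0.1714]
fit 0.123 [0.417  0.3057] 23.5
t 22.85 pos [0.4177 0.3026 0.1811] psi -67.1 open 0.74 F [ 0.3  0.5 -1.6]
turn [-0.5  0.2  0.1] shift [ 0.0661 -0.016  -0.0074]
rows 2
[-0.3, 0.1, 0.0] [0.033, -0.008, -0.004]
[-0.3, 0.1, 0.0] [0.033, -0.008, -0.004]
```

View pics/w6.png

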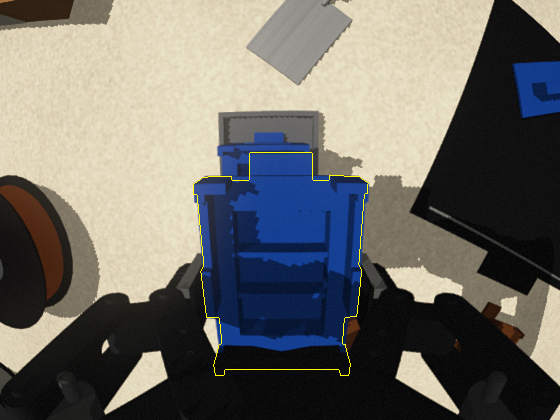

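The shallow bin is held with its front up, the same way as the deep bin, over the stack at (268,150). It is still 16 mm short along the jaw axis, so I'll correct that and lower it.

>>> carry_out:
  motion: [-0.5,0.2,0.1,0,-0.016,-0.007,1,0,0,0,0.025,0,0,1,0,0,0,0.025,0,0,1,0,0,0,0,0,0,1,0,0,0,0,0,0,1]

```text
time_s: 23.35
eef_pos: [0.4214, 0.314, 0.1308]
eef_rot: [0.14, 0.694, 0.139, -0.692]
wrist_force: [0.0, -0.1, -0.2]
opening: 0.736
```

```bash
python3 go.py .418 .3202 .108 -66.6
```

```text
t 23.35 pos [0.4214 0.314  0.1308] psi -67.2 open 0.736 F [ 0.  -0.1 -0.2]
turn [-0.6 -0.1 -0.1] shift [ 0.0228 -0.0071  0.0008]
rows 1
[-0.6, -0.1, -0.1] [0.023, -0.007, 0.001]
```

>>> carry_out:
  motion: [-0.6,-0.1,0,0.006,-0.007,0.001,1,0,0,0,0.01,0,0,1,0,0,0,0.003,0,0,1,0,0,0,0,0,0,1,0,0,0,0,0,0,1]

```text
time_s: 23.85
eef_pos: [0.4198, 0.3199, 0.1135]
eef_rot: [0.143, 0.694, 0.142, -0.691]
wrist_force: [0.6, -0.8, -0.1]
opening: 0.73
```

```bash
python3 go.py .418 .3202 .101 -66.6
```

```text
t 23.85 pos [0.4198 0.3199 0.1135] psi -66.7 open 0.73 F [ 0.6 -0.8 -0.1]
turn [-0.1 -0.3 -0.1] shift [ 0.0125 -0.001   0.0016]
rows 1
[-0.1, -0.3, -0.1] [0.012, -0.001, 0.002]
```

>>> carry_out:
  motion: [-0.1,-0.3,0,0.005,-0.001,0.001,1,0,0,0,0.005,0,0,1,0,0,0,0.003,0,0,1,0,0,0,0.002,0,0,1,0,0,0,0,0,0,1,0,0,0,0,0,0,1]

```text
time_s: 24.45
eef_pos: [0.42, 0.3216, 0.1015]
eef_rot: [0.144, 0.693, 0.143, -0.691]
wrist_force: [-0.4, 0.1, -0.2]
opening: 0.74
```

```bash
python3 go.py .418 .3202 .101 -66.6
```

```text
t 24.45 pos [0.42   0.3216 0.1015] psi -66.5 open 0.74 F [-0.4  0.1 -0.2]
turn [ 0.1 -0.1 -0.1] shift [0.0005 0.0005 0.0023]
rows 1
[0.1, -0.1, -0.1] [0.001, 0.0, 0.002]
```

>>> carry_out:
  motion: [0,0,0,0.003,0,0.002,1,0,0,0,0,0,0,-1,0,0,0,0,0,0,-1,0,0,0,0,0,0,-1,0,0,0,0,0,0,-1,0,0,0,-0.03,0,0,-1,0,0,0,-0.04,0,0,-1,0,0,0,-0.035,0,0,-1,0,0,0,0,0,0,-1]

```text
time_s: 25.35
eef_pos: [0.417, 0.3204, 0.2048]
eef_rot: [-0.144, -0.692, -0.143, 0.693]
wrist_force: [0.1, 1.1, -0.0]
opening: 1.0
```

```bash
python3 look.py shallow_bin .418 .3202 23.4 0.096 w7.png; python3 go.py .667 .068 .19 -144
```

```text
cand 0.67 11658 281.0 208.0 expect [281. 214.]
landmark 0.97 [0.4179 0.3221 0.0924]
fit 0.028 [0.4199 0.3213] 23.6
t 25.5 pos [0.414  0.3189 0.1991] psi -66.6 open 0.998 F [ 0.1  0.8 -0.2]
turn [77.4  0.4 -0.5] shift [ 0.0085  0.3308 -0.1326]
rows 10
[7.7, 0.0, -0.1] [0.001, 0.033, -0.013]
[7.7, 0.0, -0.1] [0.001, 0.031, -0.018]
[7.7, 0.0, -0.1] [0.001, 0.028, -0.022]
[7.7, 0.0, -0.1] [0.001, 0.025, -0.025]
[7.7, 0.0, -0.1] [0.001, 0.022, -0.028]
[7.7, 0.0, -0.1] [0.001, 0.018, -0.031]
[7.7, 0.0, -0.1] [0.001, 0.013, -0.033]
[7.7, 0.0, -0.1] [0.001, 0.009, -0.035]
[7.7, 0.0, -0.1] [0.001, 0.004, -0.035]
[7.7, 0.0, -0.1] [0.001, -0.001, -0.036]
```

View pics/w7.png

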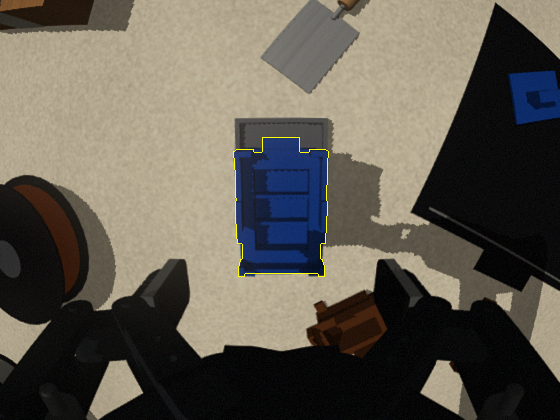

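The shallow bin fits well at z = 0.096, seated on the stack at (281,210). Next is the lid.

>>> carry_out:
  motion: [7.7,0,0,0,0.033,-0.013,-1,7.7,0,0,0,0.031,-0.018,-1,7.7,0,0,0,0.028,-0.022,-1,7.7,0,0,0,0.025,-0.025,-1,7.7,0,0,0,0.022,-0.028,-1,7.7,0,0,0,0.018,-0.031,-1,7.7,0,0,0,0.013,-0.033,-1,7.7,0,0,0,0.009,-0.034,-1,7.5,0,0,0,0.004,-0.03,-1,2,0,0,0,0,-0.01,-1]

```text
time_s: 26.5
eef_pos: [0.635, 0.0766, 0.1727]
eef_rot: [0.291, -0.627, 0.31, 0.653]
wrist_force: [0.6, 0.1, -0.5]
opening: 1.0
```

```bash
python3 go.py .667 .068 .17 -144
```

```text
t 26.5 pos [0.635  0.0766 0.1727] psi -140.3 open 1.0 F [ 0.6  0.1 -0.5]
turn [ 3.7  1.1 -2.3] shift [ 0.0014 -0.0192 -0.0271]
rows 1
[3.7, 1.1, -2.3] [0.001, -0.019, -0.027]
```

>>> carry_out:
  motion: [3.7,1.1,-2.3,0,-0.019,-0.026,-1,0,0,0,0,0,0,-1,0,0,0,0,0,0,-1]

```text
time_s: 26.8
eef_pos: [0.6638, 0.068, 0.1647]
eef_rot: [0.32, -0.626, 0.323, 0.633]
wrist_force: [-0.5, 0.3, -0.0]
opening: 0.999
```

```bash
python3 look.py lid .667 .068 126 0 w8.png; python3 go.py .667 .068 .03 -144
```

```text
cand 0.63 6567 278.0 192.0 expect [277. 196.]
landmark 0.61 [6.722e-01 6.720e-02 5.000e-04]
fit 0.012 [0.666  0.0678] 127.3
t 26.95 pos [0.6642 0.0684 0.1659] psi -144.0 open 1.002 F [-0.9  0.8  1.1]
turn [-0.   0.3 -0.4] shift [ 0.1359 -0.0029 -0.0028]
rows 3
[-0.0, 0.1, -0.1] [0.045, -0.001, -0.001]
[-0.0, 0.1, -0.1] [0.045, -0.001, -0.001]
[-0.0, 0.1, -0.1] [0.045, -0.001, -0.001]
```

View pics/w8.png

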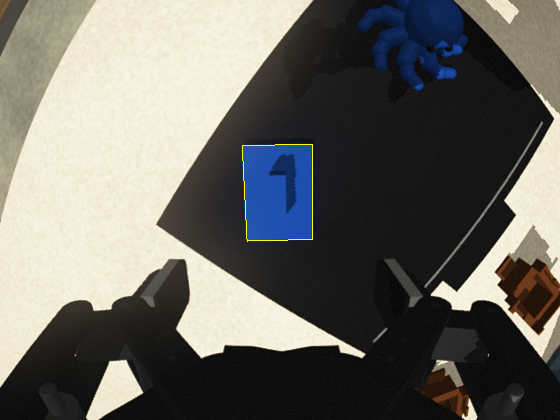

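The lid is upright, with its bar along the vertical at (278,192). The octopus at (420,45) is well clear.

>>> carry_out:
  motion: [-1,0.3,-0.4,0,-0.002,-0.002,-1,0,0,0,0.045,0,0,-1,0,0,0,0.045,0,0,-1,0,0,0,0.03,0,0,-1,0,0,0,0,0,0,-1,0,0,0,0,0,0,-1]

```text
time_s: 27.55
eef_pos: [0.6692, 0.0717, 0.0481]
eef_rot: [-0.314, 0.638, -0.31, -0.632]
wrist_force: [0.8, -0.3, 1.1]
opening: 1.001
```

```bash
python3 go.py .666 .068 .014 -143
```

```text
t 27.55 pos [0.6692 0.0717 0.0481] psi -142.3 open 1.001 F [ 0.8 -0.3  1.1]
turn [ 0.7 -0.3  0.5] shift [ 0.034   0.005  -0.0008]
rows 1
[0.7, -0.3, 0.5] [0.034, 0.005, -0.001]
```

>>> carry_out:
  motion: [0.7,-0.3,0.5,0,0.005,-0.001,-1,0,0,0,0.022,0,0,-1,0,0,0,0.006,0,0,-1,0,0,0,0,0,0,-1,0,0,0,0,0,0,-1]

```text
time_s: 28.05
eef_pos: [0.6717, 0.0672, 0.0303]
eef_rot: [-0.317, 0.637, -0.314, -0.628]
wrist_force: [0.0, -0.1, 0.1]
opening: 1.004
```

```bash
python3 go.py .666 .068 .014 -143
```

```text
t 28.05 pos [0.6717 0.0672 0.0303] psi -143.0 open 1.004 F [ 0.  -0.1  0.1]
turn [-0.  -0.5  0.5] shift [0.0163 0.0042 0.0042]
rows 1
[-0.0, -0.5, 0.5] [0.016, 0.004, 0.004]
```

>>> carry_out:
  motion: [0,-0.5,0.5,0.004,0.003,0.004,-1,0,0,0,0.009,0,0,-1,0,0,0,0.002,0,0,-1,0,0,0,0,0,0,-1,0,0,0,0,0,0,-1]

```text
time_s: 28.55
eef_pos: [0.6682, 0.0686, 0.0169]
eef_rot: [-0.316, 0.634, -0.315, -0.632]
wrist_force: [-0.3, 0.1, -0.3]
opening: 0.998
```

```bash
python3 go.py .666 .068 .014 -143
```

```text
t 28.55 pos [0.6682 0.0686 0.0169] psi -143.0 open 0.998 F [-0.3  0.1 -0.3]
turn [-0.  -0.1  0.1] shift [0.0029 0.0021 0.0009]
rows 1
[-0.0, -0.1, 0.1] [0.003, 0.002, 0.001]
```

>>> carry_out:
  motion: [0,0,0,0.003,0.002,0.001,-1,0,0,0,0,0,0,1,0,0,0,0,0,0,1,0,0,0,0,0,0,1,0,0,0,0,0,0,1,0,0,0,0,0,0,1,0,0,0,0,0,0,1,0,0,0,0,0,0,1,0,0,0,0,0,0,1,0,0,0,0,0,0,1]

```text
time_s: 29.55
eef_pos: [0.666, 0.0681, 0.0139]
eef_rot: [-0.316, 0.634, -0.315, -0.632]
wrist_force: [0.3, -0.2, 0.7]
opening: 0.154
```

```bash
python3 go.py .666 .068 .22 -143
```

```text
t 29.55 pos [0.666  0.0681 0.0139] psi -143.0 open 0.154 F [ 0.3 -0.2  0.7]
turn [-0.  -0.1  0.2] shift [-0.2061 -0.0005 -0.0006]
rows 5
[-0.0, -0.0, 0.0] [-0.041, -0.0, -0.0]
[-0.0, -0.0, 0.0] [-0.041, -0.0, -0.0]
[-0.0, -0.0, 0.0] [-0.041, -0.0, -0.0]
[-0.0, -0.0, 0.0] [-0.041, -0.0, -0.0]
[-0.0, -0.0, 0.0] [-0.041, -0.0, -0.0]
```

>>> carry_out:
  motion: [0,0,0,-0.041,0,0,1,0,0,0,-0.041,0,0,1,0,0,0,-0.041,0,0,1,0,0,0,-0.041,0,0,1,0,0,0,-0.04,0,0,1,0,0,0,0,0,0,1]

```text
time_s: 30.15
eef_pos: [0.6632, 0.0682, 0.2218]
eef_rot: [0.315, -0.631, 0.316, 0.634]
wrist_force: [0.7, -0.8, 0.6]
opening: 0.15
```

```bash
python3 go.py .4195 .321 .21 -66.5
```

```text
t 30.15 pos [0.6632 0.0682 0.2218] psi -143.0 open 0.15 F [ 0.7 -0.8  0.6]
turn [-76.5   0.3  -0. ] shift [0.0129 0.0428 0.3485]
rows 10
[-7.7, 0.0, -0.0] [0.001, 0.004, 0.035]
[-7.7, 0.0, -0.0] [0.001, -0.0, 0.035]
[-7.7, 0.0, -0.0] [0.001, -0.005, 0.035]
[-7.7, 0.0, -0.0] [0.001, -0.01, 0.034]
[-7.7, 0.0, -0.0] [0.001, -0.014, 0.032]
[-7.7, 0.0, -0.0] [0.001, -0.018, 0.03]
[-7.7, 0.0, -0.0] [0.001, -0.022, 0.027]
[-7.7, 0.0, -0.0] [0.001, -0.026, 0.024]
[-7.7, 0.0, -0.0] [0.001, -0.028, 0.021]
[-7.7, 0.0, -0.0] [0.001, -0.031, 0.017]
```

>>> carry_out:
  motion: [-7.7,0,0,0,0.004,0.035,1,-7.7,0,0,0,0,0.035,1,-7.7,0,0,0,-0.005,0.035,1,-7.7,0,0,0,-0.01,0.034,1,-7.7,0,0,0,-0.014,0.032,1,-7.7,0,0,0,-0.018,0.03,1,-7.7,0,0,0,-0.022,0.027,1,-7.7,0,0,0,-0.026,0.024,1,-7,0,0,0,-0.025,0.018,1,0,0,0,0,0,0,1]

```text
time_s: 31.15
eef_pos: [0.4327, 0.294, 0.218]
eef_rot: [-0.112, -0.696, -0.112, 0.7]
wrist_force: [0.5, 0.5, 0.4]
opening: 0.147
```

```bash
python3 go.py .4195 .321 .20 -66.5
```

```text
t 31.15 pos [0.4327 0.294  0.218 ] psi -71.8 open 0.147 F [0.5 0.5 0.4]
turn [-5.3  0.3  0.1] shift [ 0.0181 -0.0298  0.004 ]
rows 1
[-5.3, 0.3, 0.1] [0.018, -0.03, 0.004]
```

>>> carry_out:
  motion: [-5.3,0.3,0,0.018,-0.03,0.004,1,0,0,0,0,0,0,1,0,0,0,0,0,0,1,0,0,0,0,0,0,1]

```text
time_s: 31.55
eef_pos: [0.4192, 0.3212, 0.1986]
eef_rot: [-0.144, -0.692, -0.144, 0.693]
wrist_force: [-0.3, 0.1, 0.1]
opening: 0.149
```

```bash
python3 look.py lid .4195 .321 23.5 .186 w9.png; python3 go.py .4195 .321 .152 -66.5
```

```text
cand 0.9 15396 281.0 229.0 expect [281. 273.]
landmark 0.79 [0.4199 0.3212 0.1864]
fit 0.301 [0.4203 0.321 ] 23.5
t 31.7 pos [0.4198 0.3211 0.1992] psi -66.5 open 0.148 F [ 0.6  0.2 -0.1]
turn [-0. -0.  0.] shift [0.0472 0.     0.0003]
rows 1
[-0.0, -0.0, 0.0] [0.047, 0.0, 0.0]
```

View pics/w9.png

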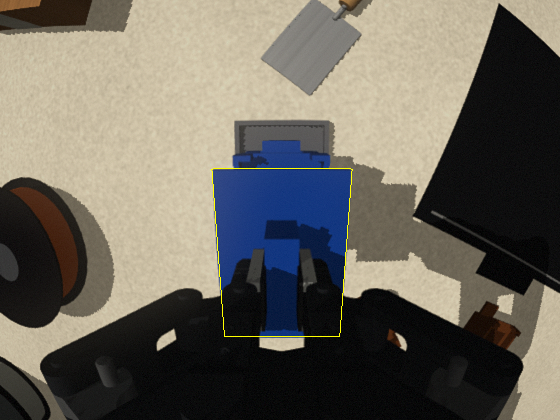

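>>> carry_out:
  motion: [0,0,0,0.025,0,0,1,0,0,0,0.015,0,0,1,0,0,0,0.003,0,0,1,0,0,0,0,0,0,1,0,0,0,0,0,0,1]

```text
time_s: 32.2
eef_pos: [0.4236, 0.3198, 0.158]
eef_rot: [0.141, 0.695, 0.142, -0.691]
wrist_force: [-1.3, 0.3, -0.3]
opening: 0.151
```

```bash
python3 go.py .4195 .321 .138 -66.5
```

```text
t 32.2 pos [0.4236 0.3198 0.158 ] psi -66.9 open 0.151 F [-1.3  0.3 -0.3]
turn [-0.4 -0.3 -0. ] shift [ 0.02   -0.0027  0.0034]
rows 1
[-0.4, -0.3, -0.0] [0.02, -0.003, 0.003]
```

>>> carry_out:
  motion: [-0.4,-0.3,0,0.006,-0.003,0.003,1,0,0,0,0.006,0,0,1,0,0,0,0.003,0,0,1,0,0,0,0,0,0,1,0,0,0,0,0,0,1]

```text
time_s: 32.7
eef_pos: [0.4205, 0.3221, 0.1437]
eef_rot: [0.144, 0.693, 0.145, -0.691]
wrist_force: [-0.5, 0.1, 0.0]
opening: 0.149
```

```bash
python3 go.py .4195 .321 .138 -66.5
```

```text
t 32.7 pos [0.4205 0.3221 0.1437] psi -66.4 open 0.149 F [-0.5  0.1  0. ]
turn [ 0.1 -0.2  0. ] shift [0.0057 0.0006 0.0014]
rows 1
[0.1, -0.2, 0.0] [0.006, 0.001, 0.001]
```

>>> carry_out:
  motion: [0.1,-0.2,0,0.003,0.001,0.001,1,0,0,0,0.003,0,0,1,0,0,0,0.002,0,0,1,0,0,0,0,0,0,1]

```text
time_s: 33.1
eef_pos: [0.4211, 0.3213, 0.1383]
eef_rot: [0.144, 0.693, 0.144, -0.691]
wrist_force: [1.1, 0.1, -0.4]
opening: 0.149
```

```bash
python3 go.py .4195 .321 .138 -66.5
```

```text
t 33.1 pos [0.4211 0.3213 0.1383] psi -66.5 open 0.149 F [ 1.1  0.1 -0.4]
turn [-0.  -0.2  0. ] shift [ 0.0002 -0.0004  0.0016]
rows 1
[-0.0, -0.2, 0.0] [0.0, -0.0, 0.002]
```

>>> carry_out:
  motion: [0,0,0,0.002,0,0.001,1,0,0,0,0,0,0,1,0,0,0,0,0,0,-1,0,0,0,0,0,0,-1,0,0,0,0,0,0,-1,0,0,0,0,0,0,-1,0,0,0,0,0,0,-1,0,0,0,-0.03,0,0,-1,0,0,0,-0.045,0,0,-1,0,0,0,-0.03,0,0,-1]

```text
time_s: 34.1
eef_pos: [0.417, 0.3192, 0.2383]
eef_rot: [-0.144, -0.689, -0.143, 0.695]
wrist_force: [1.2, 0.1, 0.1]
opening: 1.001
```

```bash
python3 look.py lid .4195 .321 23.5 .124; python3 go.py .45 .0 .28 -66.5
```

```text
cand 0.63 9135 281.0 198.0 expect [280. 209.]
landmark 0.92 [0.4283 0.322  0.1251]
fit 0.021 [0.4222 0.3215] 23.2
t 34.25 pos [0.418  0.3196 0.2384] psi -66.5 open 0.998 F [ 0.1  0.2 -0.2]
turn [-0.   0.3 -0. ] shift [-0.0411  0.3059  0.0981]
rows 7
[-0.0, 0.0, -0.0] [-0.006, 0.044, 0.014]
[-0.0, 0.0, -0.0] [-0.006, 0.044, 0.014]
[-0.0, 0.0, -0.0] [-0.006, 0.044, 0.014]
[-0.0, 0.0, -0.0] [-0.006, 0.044, 0.014]
[-0.0, 0.0, -0.0] [-0.006, 0.044, 0.014]
[-0.0, 0.0, -0.0] [-0.006, 0.044, 0.014]
[-0.0, 0.0, -0.0] [-0.006, 0.044, 0.014]
```

Now I'll move clear and check the stack from the scene and top cameras.

>>> carry_out:
  motion: [0,0,0,-0.006,0.044,0.014,-1,0,0,0,-0.006,0.044,0.014,-1,0,0,0,-0.006,0.044,0.014,-1,0,0,0,-0.006,0.044,0.014,-1,0,0,0,-0.006,0.044,0.014,-1,0,0,0,-0.006,0.044,0.014,-1,0,0,0,0,0.03,0.01,-1,0,0,0,0,0,0,-1]

```text
time_s: 35.05
eef_pos: [0.4446, 0.003, 0.264]
eef_rot: [-0.145, -0.684, -0.146, 0.699]
wrist_force: [0.6, 0.4, -1.2]
opening: 1.003
```

```bash
cat > c.py <<'E'
from fit import *
im=ctrl.camera("scene"); C=camT("scene"); big=None
S=[("deep_bin",.004,23.5),("middle_bin",.056,203.5),("shallow_bin",.096,23.5),("lid",.124,23.5)]
k=5; uv=proj("scene",C,[.419,.3205,.08]).astype(int); x0,y0=uv[0]-60,uv[1]-60
cr=cv2.resize(im[y0:y0+100,x0:x0+110],None,fx=k,fy=k,interpolation=cv2.INTER_CUBIC); raw=cr.copy()
for t,z,yaw in S:
    cs,_=cv2.findContours(sil("scene",C,t,[.419,.3205,np.radians(yaw)],z).astype(np.uint8),cv2.RETR_EXTERNAL,cv2.CHAIN_APPROX_NONE)
    for c in cs: cv2.polylines(cr,[((c.reshape(-1,2)-[x0,y0]+.5)*k).astype(np.int32)],True,(0,255,255),1)
    for d in ctrl.landmark_of("scene",t)[:3]:
        P=w(C,d["point"]); 
        if np.hypot(P[0]-.419,P[1]-.32)<.05: print(t,round(d["conf"],2),P.round(4))
    for d in ctrl.trace("scene",t):
        M=np.array(d["pixels"]); ys,xs=np.nonzero(M)
        if abs(xs.mean()-uv[0])<25 and abs(ys.mean()-uv[1])<50:
            for zz in (z-.012,z-.004,z,z+.004):
                Sm=sil("scene",C,t,[.419,.3205,np.radians(yaw)],zz); print("  ",t,round(zz,3),"mask",M.sum(),"in sil",round((Sm&M).sum()/M.sum(),3))
            break
cv2.imwrite("pics/s9.png",cv2.resize(np.hstack([raw[:,:],cr]),None,fx=.72,fy=.72))
for t in("octopus","scraper"):
    for d in ctrl.landmark_of("scene",t)[:1]: print(t,w(C,d["point"]).round(3))
E
python3 c.py
```

```text
deep_bin 0.55 [ 0.413   0.3202 -0.001 ]
   deep_bin -0.008 mask 750 in sil 0.936
   deep_bin 0.0 mask 750 in sil 0.981
   deep_bin 0.004 mask 750 in sil 0.988
   deep_bin 0.008 mask 750 in sil 0.948
middle_bin 0.9 [0.4209 0.326  0.0519]
   middle_bin 0.044 mask 535 in sil 0.944
   middle_bin 0.052 mask 535 in sil 0.981
   middle_bin 0.056 mask 535 in sil 0.991
   middle_bin 0.06 mask 535 in sil 0.95
shallow_bin 0.6 [0.4188 0.318  0.0927]
   shallow_bin 0.084 mask 468 in sil 0.955
   shallow_bin 0.092 mask 468 in sil 1.0
   shallow_bin 0.096 mask 468 in sil 0.987
   shallow_bin 0.1 mask 468 in sil 0.868
lid 0.74 [0.42   0.3175 0.1208]
lid 0.54 [0.4196 0.3191 0.091 ]
   lid 0.112 mask 678 in sil 0.74
   lid 0.12 mask 678 in sil 0.962
   lid 0.124 mask 678 in sil 0.984
   lid 0.128 mask 678 in sil 0.881
octopus [ 0.652 -0.142  0.002]
scraper [ 0.651 -0.14  -0.   ]
```

View pics/s9.png

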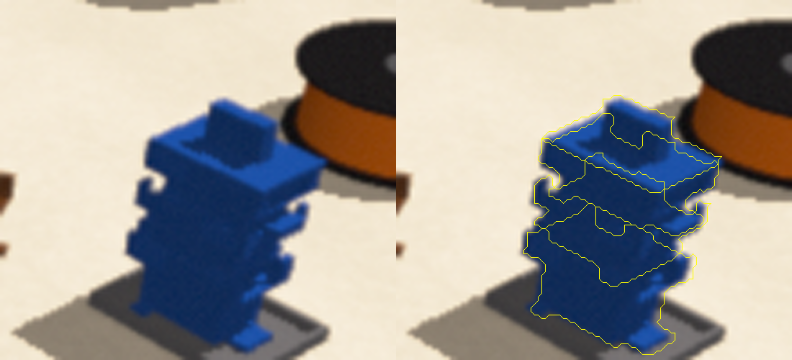

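The scene crop shows the stack standing level in the tray, and each silhouette fits best at or within 4 mm of its planned height. The octopus hasn't moved. The "scraper" landmark this time was a misdetection on the octopus; the w9 view shows the scraper still lying on the bench at about (315,45). Handing in.

```bash
python3 -c "
from bench import ctrl
print(ctrl.hand_in(), ctrl.get_obs()['time_s'])"
```

```text
the job is handed in; nothing more can be done
the job is handed in; nothing more can be done
```

The stack is built on the dock tray and handed in at about 36 s of robot time. From the bottom up it is the blue deep bin, the middle bin turned half round, the shallow bin turned back again, and the lid. The gripper was open and clear of everything at hand-in.

- **Heights:** from the scene camera, the deep bin, middle bin and lid fitted best at their seated heights (4, 56 and 124 mm). None fitted at the 12 mm lower nested height.
- **One small disagreement:** the shallow bin fitted slightly better at 92 mm than at its seated 96 mm, which is within the fit error. The close wrist-camera fit at 96 mm was good, and the stack looks level.
- **Octopus:** it was found within about 1 mm of where it started.
- **Scraper:** the final check for it failed, because the network reported the octopus instead. The wrist pictures show it still lying in its place on the bench, and the arm never went near it.
- **Brown look-alikes:** neither brown bin was touched.

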